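# Tip up the matching kiln post and set it in the shelf's empty corner

## Robot

A 7-joint arm with a two-finger parallel gripper is mounted at the origin on a cart in front of the work surface, level with it; the furniture and walls round the work are solid. World frame = base frame: x ahead of the robot, y to its left, z up, the work surface at z = 0. Lengths are in mm, angles in rad, forces in N, time in s.
With the tool pointing down it reaches from about 425 to 1025 mm from the base axis. Payload 9.4 kg.
Tool frame: the origin (TCP) lies midway between the tips of the shut fingers; the grasp point (between the pads) lies 19 mm behind it; z points along the fingers, y is the line along which they close (so a half turn about z gives the same grasp; the last joint's range is limited). The gripper opens to 85 mm and grips with 20 to 120 N. Pads are 22 mm wide; open, the fingers measure 114 mm over their backs; the gripper's body (76 mm by 85 mm) begins 54 mm behind the grasp point. The pads swing forward as they close: fully open they stand 13 mm farther back than shut.
Start: joints at [1.058, 0.599, -0.003, 1.599, 0.002, 0.943, -0.08], TCP at [306.038, -657.24, 201.875] pointing down, gripper open.
Joint ranges: [-2.57, 2.57], [-0.35, 1.97], [-1.29, 1.29], [0.11, 2.56], [-1.05, 4.19], [0.11, 1.86], [-2.63, 2.63]. Speed limits (rad/s): [2.22, 2.22, 3.01, 3.01, 3.14, 3.14, 3.14].

## Interface

Orientations are given as a unit quaternion [x, y, z, w].
In Python, from station import monitor, viewer, robot gives the robot as it stands. The module is installed in compiled form; this text tells all that it offers.
- The arm moves only by the tool move_arm, never from a script. Its argument "plan" is a list of rows, each a list of 3 entries, a list of its own where there are three numbers: the shift along the world's x, y, z in mm, then the turn about the world's z in degrees, then the closure in counts, from 0 (fully open) to 255 (shut). A call has 1 to 5 rows; each row is the pose to reach, as a shift and turn from the pose commanded when the call began; what a row does not reach only later rows make up. A row lasts 1/12 s, in which the tool goes at most 41.7 mm and 7.16 degrees, less where a joint would pass 70% of its speed; a pose out of reach is approached as far as the arm can. A call with a gripper value outside its range is refused whole. The fingers move at their own pace and stop on an object; "newtons" is the grip in N (left out, the last holds). Time passes only in rows, so rows that repeat a pose let the fingers close. It gives the time, the measured TCP pose, the force, the opening and the grip force at its end, in the units of the state.
- monitor.get_obs(): the state, without advancing time (a new reading comes with each control period).
- viewer.get_image(name): name is "scene" or "top"; returns a dict with "pixels" (400x640x3 uint8, blue, green, red), "range_z" (400x640 float32, mm along the optical axis (not along the pixel's ray), 0 where there is no reading), "fx", "fy", "cx", "cy" (pixels), "T" (4x4, takes a point from camera to world coordinates). Camera axes: x right, y up, looking along -z (the intrinsics and any distortion apply to the point x, -y, -z); pixel columns grow to the right and rows downward; lengths in mm; the calibration is good to about 2 mm. A picture is of the moment at which its call begins.
- robot.hand_in(): hands the job in; it is judged then, once.
The state is a dict: "time_s": time; "qpos": joint angles; "qvel": joint speeds; "joint_torque": joint torques, N m; "tool_pos": TCP position; "eef_rot": TCP orientation; "force": force on the tool from outside, world axes, zero at the start; "wrist_torque": the same for the moment, N m; "width": finger opening in mm; "grasp_force": force on a finger pad.
Only numpy, scipy, OpenCV 4.12 (cv2) and the standard library are available. Lean on these libraries where they do the work, as an engineer would, in place of code of your own. Each camera call takes 0.05 s, during which the arm holds its last target. There are 200 camera calls.

## Task

Two kiln posts lie on the table; take the one as long as the three that stand on the kiln shelf and tip it up until it stands upright on the table, raising one end while the other stays down on the table: it must not be lifted bodily while it lies or leans. Then carry it upright to the shelf and set it down gently in the empty corner, mirroring the other posts: as far in from the edges as they are, square with the shelf, upright and let go. Leave the short post, the standing posts and the other things where they are.

Things in the scene. Friction and masses are not known exactly. Their poses are not given: they have to be found in the camera images.
- long_post_center (a point): the matching post: cream-grey fireclay, square bar 32 x 32 mm, 120 mm long, about 0.26 kg, each end with four small corner teeth 6 mm high and 12 mm square (notches 8 mm wide between), both ends alike. It starts lying flat on the table. This point is its middle (16 mm above the table while it lies, 60 mm above its foot when upright). The x axis runs along its length, y and z are square to its sides
- long_post_end_a (a point): middle of the long post's end face on its +x side, 60 mm from its middle; either end may become the foot
- long_post_end_b (a point): middle of the long post's other end face (-x side), 60 mm from its middle
- short_post_center (a point): the wrong post: same clay and section, but only 85 mm long, lying on the table; this point is its middle, x runs along its length. Leave it
- kiln_shelf: cream slab 220 mm (its x) x 180 mm (its y) x 15 mm, lying fixed on the table; origin at the centre of its underside, z up
- empty_corner (a point): point on the shelf's top face (15 mm above the table) where the middle of the post's foot belongs: 35 mm in from the shelf's -x edge and 32 mm in from its +y edge; axes as the shelf's
- standing_post_1: loose 120 mm post standing on the shelf in its +x +y corner, 150 mm from the empty place along the shelf's x; origin at the middle of its foot, z up
- standing_post_2: loose 120 mm post standing in the shelf's +x -y corner; origin at the middle of its foot
- standing_post_3: loose 120 mm post standing in the shelf's -x -y corner, 116 mm from the empty place along the shelf's y; origin at the middle of its foot
- banding_wheel: green iron banding wheel with a white round plate, about 230 mm across, top 97 mm above the table, empty; it stands fixed between the lying posts (on its left) and the shelf (on its right); origin on its axis at table height
- oxide_bottle: small brown dropper bottle, 33 mm across, 102 mm high, upright, a bystander beyond the wheel; origin at the centre of its underside
- bisque_cup: reddish clay cup, 65 mm across, 69 mm high, upright, a bystander beyond the wheel; origin at the centre of its underside
Not all that is in view belongs to the job. What is shaped like the standing_post_1 but yellow is not meant.

How it is judged (in metres and radians):
On the way:
1. the long post stands upright on the table (within 6 degrees) ((angle between long_post_center's own x axis and vertical below 0.1 rad or angle between long_post_center's own x axis and vertical above 3.0416 rad) and height (world z) of any of long_post_end_a, long_post_end_b below 0.008 m), for 0.2 s.
At the end, for the whole second after the job is handed in: the long post stands upright (within 3.4 degrees) and let go on the kiln shelf, its middle within 15 mm of the empty corner's place, its sides within 11 degrees of square with the shelf; the three other posts still stand, the short post and the bystanders are where they were ((angle between long_post_center's own x axis and vertical below 0.06 rad or angle between long_post_center's own x axis and vertical above 3.0816 rad) and height (world z) of long_post_center between 0.071 and 0.079 m and horizontal distance between long_post_center and empty_corner below 0.015 m and (angle between the y axis of long_post_center and the x axis of empty_corner, either way round below 0.2 rad or angle between the y axis of long_post_center and the y axis of empty_corner, either way round below 0.2 rad) and angle between each of standing_post_1, standing_post_2, standing_post_3's own z axis and vertical below 0.06 rad and angle between each of oxide_bottle, bisque_cup's own z axis and vertical below 0.1 rad); the robot touches nothing.
It fails at once if the long post is lifted clear while it lies or leans (both ends 45 mm up, more than 20 degrees from upright) (height (world z) of each of long_post_end_a, long_post_end_b above 0.045 m and angle between long_post_center's own x axis and vertical between 0.35 and 2.7916 rad).
It fails at once if the long post is let go in the air, more than 10 mm above the shelf (height (world z) of each of long_post_end_a, long_post_end_b above 0.025 m and contact force between the fingers and long_post below 0.02 N).
It fails at once if the short post is moved by more than 30 mm (distance of short_post_center from where it was at the start of the episode above 0.03 m).
It fails at once if a standing post is moved by more than 15 mm (distance of any of standing_post_1, standing_post_2, standing_post_3 from where it was at the start of the episode above 0.015 m).
It fails at once if the bottle or the cup is moved by more than 30 mm (distance of any of oxide_bottle, bisque_cup from where it was at the start of the episode above 0.03 m).
It also fails if it takes over 58 s, if anything falls off the work surface, if the arm or the gripper's body presses on something with over 40 N, if the wrist force passes 120 N, or if a joint passes its speed limit or range.

## Working session

There is one attempt and no reset: what is moved stays moved. The work goes in short steps, Python scripts to look and compute and a tool call to move; the robot and the scene stay as the last step left them, time stands still between calls to the robot, and variables do not carry over. Pictures are saved under pics/ and viewed, at most 10 in all, crops included, and the job is handed in when it is done.

Besides the shell and the picture viewer there is one more tool, called after "Request:" as name(argument=value, ...) on one line, values as JSON. move_arm: Moves the arm, as the interface text tells. Its arguments: {"type":"object","properties":{"plan":{"type":"array","items":{"type":"array"}},"newtons":{"type":"number"}},"required":["plan"]}

```bash
mkdir -p pics; cat > h.py <<'E'
import numpy as np, cv2
from station import monitor, viewer, robot
def pts(im):
    z=im["range_z"]; v,u=np.mgrid[0:400,0:640]
    x=(u-im["cx"])/im["fx"]*z; y=(v-im["cy"])/im["fy"]*z
    P=np.stack([x,-y,-z,np.ones_like(z)],-1)@im["T"].T
    P=P[...,:3]; P[z<=0]=np.nan
    return P
E
python3 - <<'E'
from h import *
for n in ("scene","top"):
    im=viewer.get_image(n); cv2.imwrite(f"pics/{n}0.png",im["pixels"])
    np.save(f"{n}0.npy",pts(im)); np.save(f"{n}0c.npy",im["pixels"]); print(n,im["fx"],im["T"].round(2).tolist(),[k for k in im])
print(monitor.get_obs())
E
```

```text
scene 504.1624577907033 [[-0.8, 0.39, -0.46, -158.52], [-0.6, -0.54, 0.59, 902.18], [-0.01, 0.74, 0.67, 1094.0], [0.0, 0.0, 0.0, 1.0]] ['pixels', 'range_z', 'fx', 'fy', 'cx', 'cy', 'T']
top 444.62183869993663 [[-0.02, 0.99, -0.16, 413.08], [-1.0, -0.02, 0.03, 14.68], [0.03, 0.17, 0.99, 1071.33], [0.0, 0.0, 0.0, 1.0]] ['pixels', 'range_z', 'fx', 'fy', 'cx', 'cy', 'T']
{'time_s': 0.1, 'qpos': array([ 1.05827588,  0.60005468, -0.00256573,  1.6000618 ,  0.00175847,
        0.94288986, -0.07979461]), 'qvel': array([ 2.11766838e-04, -7.72110549e-05, -2.48882762e-07, -2.26222464e-03,
        1.04949260e-03,  1.13027672e-03, -3.06059768e-04]), 'joint_torque': array([ 5.36641091e-03, -7.77987814e+01,  1.56983044e+00, -2.58627105e+01,
        1.26015017e-02,  5.48510434e-03,  8.42435770e-05]), 'tool_pos': array([ 305.87280611, -656.8015017 ,  201.09184157]), 'eef_rot': array([ 9.76344862e-01,  2.16217973e-01, -1.94000314e-04, -6.78643666e-04]), 'force': array([0.22048807, 0.02497581, 0.11727149]), 'wrist_torque': array([-0.03630762, -0.02014338,  0.02112966]), 'grasp_force': 0.0, 'width': 85.58203266156426}
```

View pics/scene0.png

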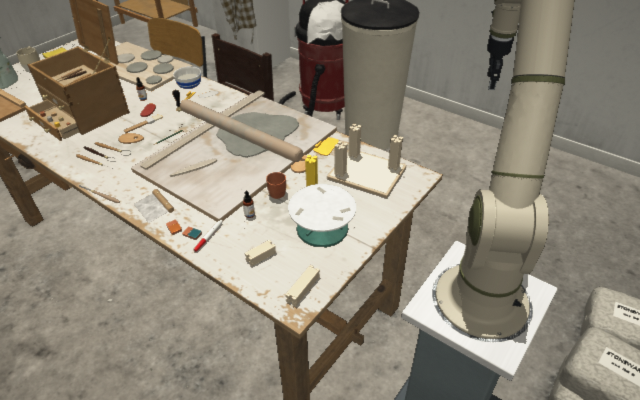

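View pics/top0.png

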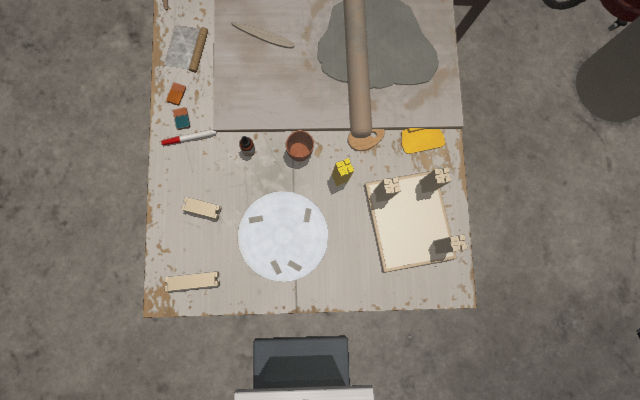

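The scene view shows two lying posts at about (261,252) and (303,285). The top view shows them at (202,209) and (192,281). The shelf is at (410,222), with posts standing at (391,186), (442,177) and (458,242), so the corner near (392,258) is empty. The yellow post at (343,172) is a distractor. Next I'll measure the lengths.

```bash
python3 - <<'E'
from h import *
P=np.load("top0.npy"); c=np.load("top0c.npy")
def rect(m,lab):
    xy=P[m][:,:2].astype(np.float32); r=cv2.minAreaRect(xy); print(lab,m.sum(),np.round(r[0],1),np.round(r[1],1),round(r[2],1),"z",np.nanpercentile(P[m][:,2],[5,50,95]).round(1))
def box(u0,v0,u1,v1,z0,z1):
    m=np.zeros(P.shape[:2],bool); m[v0:v1,u0:u1]=1
    return m&(P[...,2]>z0)&(P[...,2]<z1)
rect(box(155,265,230,300,26,40),"low-left"); rect(box(175,190,230,225,26,40),"upper")
rect(box(355,160,470,280,10,22),"shelf")
rect(box(370,165,480,260,110,150),"posts")
for n,b in dict(a=(375,165,405,205),b=(428,160,455,195),c=(440,225,475,260),y=(328,150,360,185)).items(): rect(box(*b,100,150),n)
rect(box(230,185,335,285,85,110),"wheel")
print("table",np.nanmedian(P[295:310,200:440,2]))
S=np.load("scene0.npy")
for n,b in dict(long=(280,260,325,310),short=(240,235,285,270),).items():
    m=np.zeros(S.shape[:2],bool); m[b[1]:b[3],b[0]:b[2]]=1; m&=(S[...,2]>26)&(S[...,2]<40)
    r=cv2.minAreaRect(S[m][:,:2].astype(np.float32)); print("scene",n,r, np.median(S[m][:,2]))
cv2.imwrite("pics/crop.png",cv2.resize(c[185:310,140:260],None,fx=5,fy=4.6,interpolation=2)[:598])
E
```

```text
low-left 734 [401.6 253.3] [ 31.7 120.5] 4.8 z [28.3 31.6 34.7]
upper 474 [571.5 234.6] [85.2 32. ] 74.2 z [28.6 31.9 35. ]
shelf 5661 [ 532.9 -264.6] [220.  181.3] 9.1 z [12.1 15.3 18.7]
posts 811 [ 533.5 -265. ] [181.7 147.5] 8.8 z [115.6 131.5 137. ]
a 284 [ 595.7 -197.4] [32.4 33. ] 8.7 z [107.  130.7 136.9]
b 301 [ 615.8 -309.6] [32.  34.1] 7.3 z [105.4 130.6 136.7]
c 298 [ 468.4 -332.6] [31.8 32.9] 7.2 z [106.5 131.1 137. ]
y 234 [641.8 -98.2] [31.9 32.3] 20.9 z [106.5 116.8 122. ]
wheel 6484 [495.7  41.2] [197.4 197.5] 88.5 z [93.5 96.4 99.3]
table -0.47528321842924015
scene long ((400.721435546875, 253.84075927734375), (34.28479766845703, 120.49327850341797), 4.910642147064209) 31.83086847735865
scene short ((570.2555541992188, 234.658447265625), (86.17947387695312, 37.937347412109375), 72.08937072753906) 31.785845382915568
```

View pics/crop.png

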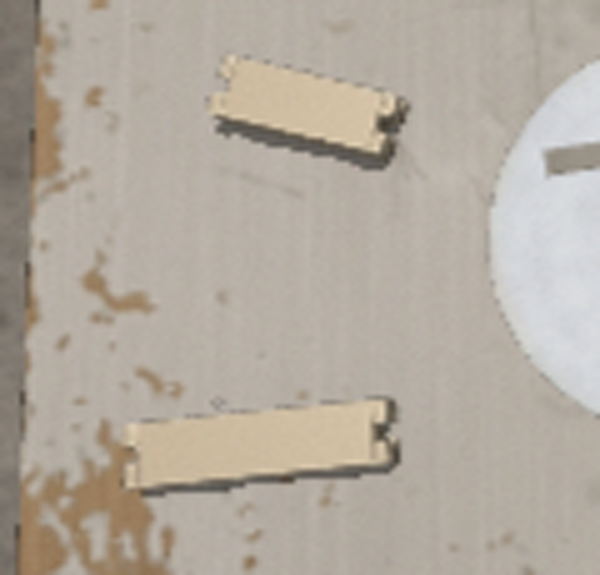

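Candidates: the lower-left post at (192,281) measures 120 x 32 mm, so it is the long one. The upper one at (202,209) measures 85 mm, so it is the short one. The crop confirms both. Long post: middle at (401,253.5), axis about 94.8°. Empty corner: about (449,-220), with shelf yaw 8.9°. I'm moving now.

Request:
move_arm(plan=[[[32,26,0],7,0],[[64,52,0],14,0],[[96,78,0],21,0],[[125,108,0],28,0],[[152,140,0],35,0]], newtons=20)

```text
time_s: 0.52
tool_pos: [459.3, -516.1, 201.5]
eef_rot: [0.865, 0.502, 0.0, -0.0]
force: [1.2, -0.8, -0.2]
width: 85.7
grasp_force: 0.0
```

Request:
move_arm(plan=[[[20,36,0],7,0],[[35,74,0],14,0],[[50,112,0],21,0],[[60,152,0],28,0],[[65,192,0],35,0]])

```text
time_s: 0.93
tool_pos: [523.9, -323.1, 201.6]
eef_rot: [0.673, 0.739, 0.0, 0.0]
force: [1.2, 0.1, -0.3]
width: 85.3
grasp_force: 0.0
```

Request:
move_arm(plan=[[[5,41,0],0,0],[[10,82,0],0,0],[[10,123,0],0,0],[[10,164,0],0,0],[[10,205,0],0,0]])

```text
time_s: 1.35
tool_pos: [532.4, -118.6, 201.7]
eef_rot: [0.676, 0.737, -0.0, -0.0]
force: [1.1, 0.5, 0.4]
width: 85.2
grasp_force: 0.0
```

Request:
move_arm(plan=[[[-5,41,0],0,0],[[-10,82,0],0,0],[[-20,122,0],0,0],[[-35,160,0],0,0],[[-50,198,0],0,0]])

```text
time_s: 1.77
tool_pos: [482.0, 79.3, 201.7]
eef_rot: [0.676, 0.737, -0.0, -0.0]
force: [1.3, 0.6, 0.8]
width: 85.4
grasp_force: 0.0
```

Request:
move_arm(plan=[[[-15,38,0],0,0],[[-30,76,-10],0,0],[[-46,112,-20],0,0],[[-62,148,-30],0,0],[[-76,184,-40],0,0]])

```text
time_s: 2.18
tool_pos: [405.5, 262.9, 161.4]
eef_rot: [0.676, 0.737, -0.0, 0.0]
force: [1.0, 0.2, -0.0]
width: 85.7
grasp_force: 0.0
```

Request:
move_arm(plan=[[[-9,36,-15],0,0],[[-9,36,-50],0,0],[[-9,36,-85],0,0],[[-9,36,-110],0,0],[[-9,36,-110],0,0]])

```text
time_s: 2.6
tool_pos: [395.6, 296.4, 47.9]
eef_rot: [0.675, 0.738, -0.003, -0.0]
force: [-0.5, -0.6, 0.0]
width: 85.2
grasp_force: 0.0
```

```bash
python3 - <<'E'
from h import *
im=viewer.get_image("scene"); P=pts(im)
cv2.imwrite("pics/s1.png",cv2.resize(im["pixels"][200:330,230:390],None,fx=4.5,fy=4.5,interpolation=2))
print(monitor.get_obs()["tool_pos"])
E
```

```text
[396.39585027 296.77577707  50.05416202]
```

View pics/s1.png

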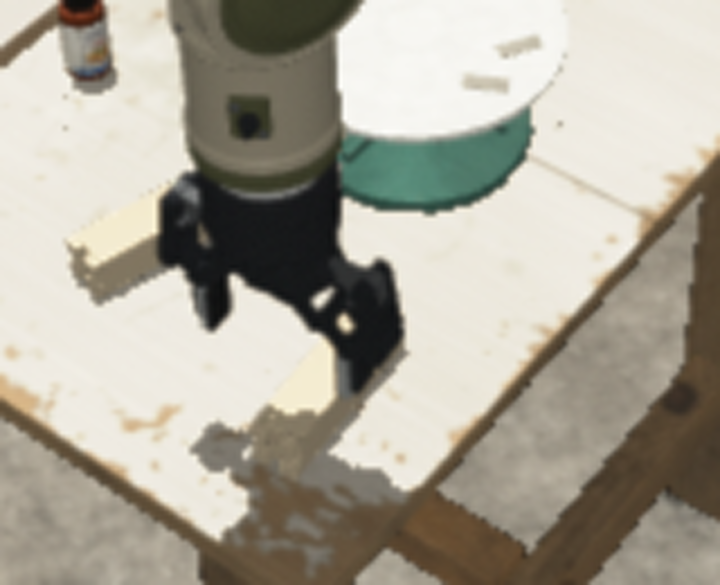

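The picture shows the open fingers either side of the post's raised-to-be end, around crop (290,350). I'm lowering now and will close to a light grip.

Request:
move_arm(plan=[[[1,4,-20],0,0],[[1,4,-38],0,0],[[1,4,-38],0,100],[[1,4,-38],0,130],[[1,4,-38],0,130]])

```text
time_s: 3.07
tool_pos: [399.5, 301.7, 15.4]
eef_rot: [0.676, 0.737, 0.001, 0.0]
force: [-0.4, -0.3, -0.1]
width: 51.6
grasp_force: 0.0
```

Request:
move_arm(plan=[[[0,0,0],0,145],[[0,0,0],0,145],[[0,0,0],0,145],[[0,0,0],0,145]])

```text
time_s: 3.4
tool_pos: [399.2, 301.6, 14.4]
eef_rot: [0.676, 0.737, 0.0, 0.0]
force: [0.2, -0.4, -0.2]
width: 37.0
grasp_force: 0.0
```

Request:
move_arm(plan=[[[-1.5,0,0],0,152],[[-1.5,0,0],0,158],[[-1.5,0,0],0,158],[[-1.5,0,0],0,162],[[-1.5,0,0],0,162]])

```text
time_s: 3.82
tool_pos: [397.3, 301.6, 13.8]
eef_rot: [0.676, 0.737, -0.0, 0.0]
force: [-0.8, -0.1, -0.3]
width: 30.9
grasp_force: 0.0
```

Request:
move_arm(plan=[[[0,0,0],0,165],[[0,0,0],0,168],[[0,0,0],0,168],[[0,0,0],0,168]])

```text
time_s: 4.15
tool_pos: [397.4, 301.6, 13.8]
eef_rot: [0.676, 0.737, -0.0, 0.0]
force: [0.1, 0.4, 0.8]
width: 28.8
grasp_force: 0.0
```

```bash
python3 - <<'E'
from h import *
im=viewer.get_image("scene")
cv2.imwrite("pics/s2.png",cv2.resize(im["pixels"][230:320,250:350],None,fx=6,fy=6,interpolation=2))
o=monitor.get_obs();print(o["width"],o["grasp_force"],o["force"])
P=pts(im); S=P[270:310,280:325]; m=(S[...,2]>26)&(S[...,2]<36)
print(cv2.minAreaRect(S[m][:,:2].astype(np.float32)))
E
```

```text
28.970478283299638 0.0 [-0.1542203  -0.4267323  -0.48271507]
((399.7909851074219, 255.02194213867188), (33.996864318847656, 120.3137435913086), 4.7242889404296875)
```

View pics/s2.png

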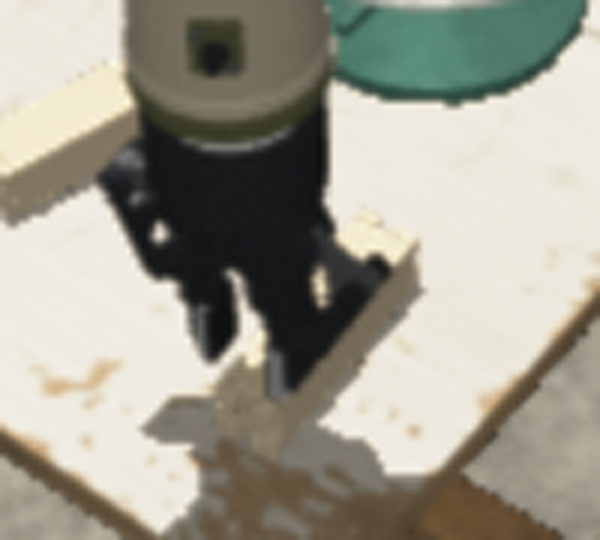

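The tips sit at about (210,355) and (285,385) in the crop, either side of the post end. There's no contact force yet, so I'm closing further.

Request:
move_arm(plan=[[[0,0,0],0,172],[[0,0,0],0,176],[[0,0,0],0,176],[[0,0,0],0,176]])

```text
time_s: 4.53
tool_pos: [397.4, 301.6, 13.9]
eef_rot: [0.676, 0.737, -0.0, 0.0]
force: [-0.1, 0.1, -0.0]
width: 26.8
grasp_force: 0.0
```

```bash
python3 - <<'E'
from h import *
for n in("scene","top"):
    im=viewer.get_image(n);P=pts(im);d=im["pixels"].max(-1)<75
    m=d&(np.abs(P[...,0]-398)<70)&(np.abs(P[...,1]-300)<40)&(P[...,2]>8)&(P[...,2]<60)
    Q=P[m]; i=Q[:,2].argsort()[:12]; print(n,m.sum()); print(Q[i].round())
E
```

```text
scene 28
[[385. 267.  29.]
 [412. 299.  45.]
 [411. 305.  47.]
 [412. 299.  49.]
 [375. 304.  50.]
 [409. 311.  51.]
 [411. 296.  51.]
 [411. 304.  51.]
 [413. 302.  52.]
 [376. 307.  52.]
 [411. 313.  52.]
 [410. 310.  53.]]
top 17
[[412. 302.  30.]
 [398. 304.  33.]
 [385. 303.  35.]
 [412. 299.  49.]
 [416. 293.  50.]
 [379. 294.  50.]
 [414. 292.  51.]
 [383. 289.  51.]
 [381. 289.  51.]
 [385. 289.  52.]
 [376. 293.  53.]
 [423. 296.  53.]]
```

The tips seem to lie just above the post's top. I'm reopening, going 11 mm lower and closing again.

Request:
move_arm(plan=[[[0,0,0],0,110],[[0,0,0],0,110],[[0,0,-6],0,110],[[0,0,-11],0,110],[[0,0,-11],0,110]])

```text
time_s: 5.05
tool_pos: [397.0, 301.3, 1.8]
eef_rot: [0.676, 0.737, -0.001, -0.0]
force: [-0.8, 0.5, 0.4]
width: 48.3
grasp_force: 0.0
```

Request:
move_arm(plan=[[[0,0,0],0,140],[[0,0,0],0,150],[[0,0,0],0,158],[[0,0,0],0,160],[[0,0,0],0,160]])

```text
time_s: 5.47
tool_pos: [397.4, 301.6, 3.0]
eef_rot: [0.676, 0.737, 0.0, 0.0]
force: [-0.6, 0.8, -0.8]
width: 31.3
grasp_force: 0.0
```

Request:
move_arm(plan=[[[0,0,0],0,166],[[0,0,0],0,172],[[0,0,0],0,172]])

```text
time_s: 5.72
tool_pos: [397.4, 301.6, 2.9]
eef_rot: [0.676, 0.737, 0.0, 0.0]
force: [0.5, -0.9, -0.9]
width: 27.6
grasp_force: 0.0
```

```bash
python3 - <<'E'
from h import *
im=viewer.get_image("top")
cv2.imwrite("pics/s3.png",cv2.resize(im["pixels"][240:310,150:240],None,fx=7,fy=7,interpolation=2))
o=monitor.get_obs();print(o["width"],o["grasp_force"],o["force"],o["tool_pos"])
E
```

```text
27.97312723868174 0.0 [-0.67826304  0.30516872  0.55974582] [397.38938454 301.52919262   2.91766418]
```

View pics/s3.png

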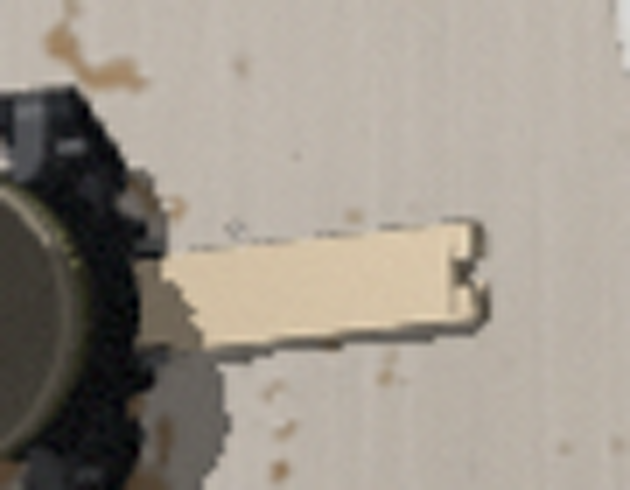

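From above, the fingers straddle the post at about (150,240) and (150,355). I'm closing until the force reads.

Request:
move_arm(plan=[[[0,0,0],0,180],[[0,0,0],0,188],[[0,0,0],0,196],[[0,0,0],0,196]])

```text
time_s: 6.1
tool_pos: [397.4, 301.6, 2.9]
eef_rot: [0.676, 0.737, -0.0, 0.0]
force: [0.4, 0.1, -0.8]
width: 19.6
grasp_force: 0.1
```

```bash
python3 - <<'E'
from h import *
im=viewer.get_image("top");P=pts(im);g=im["pixels"].max(-1)
o=monitor.get_obs();print(o["width"],o["grasp_force"],o["tool_pos"])
for v in range(264,302,2): print(v,' '.join(f"{P[v,u,2]:4.0f}/{g[v,u]:3d}" for u in range(158,182,2)))
im=viewer.get_image("scene");P=pts(im);g=im["pixels"].max(-1)
print()
for v in range(278,304,2): print(v,' '.join(f"{P[v,u,0]:4.0f},{P[v,u,2]:3.0f}/{g[v,u]:3d}" for u in range(276,312,3)))
E
```

```text
19.801048666969624 0.10138314217329025 [397.39781024 301.55966617   2.87137231]
264  137/ 26  109/ 26  104/ 26  104/ 13   90/ 23   -2/111    1/121    0/186   -1/189   -1/188   -2/189    0/187
266  144/ 23   89/ 16   88/ 38   96/ 30   92/ 20    2/ 55   -2/ 91   -2/173   -5/190    1/191   -2/188   -2/189
268  185/ 21  171/ 23   89/ 27   91/ 38   90/ 27    1/ 72    0/ 91    1/160   -1/171   -4/183    1/189    0/188
270  201/ 22  187/ 14  173/ 18   87/ 26   76/ 50   -1/102   -0/ 97   -2/ 95   -2/162   -3/178   -0/190   -3/188
272  227/ 64  198/ 17  186/ 25  175/ 23   75/ 22   77/ 52   -2/ 84    1/100   -1/173    1/190   -1/187   -2/189
274  236/ 91  220/ 34  198/ 21  185/ 18  171/ 17   80/ 23   44/ 18   -1/ 96    1/165   -2/189    1/188   -3/189
276  239/ 70  227/ 44  203/ 24  191/ 15  177/ 19   78/ 20   58/ 51   45/ 68   30/188   33/206   28/206   29/206
278  241/ 81  230/ 63  206/ 31  192/ 15  184/ 17  169/ 19   59/ 24   43/ 42   31/198   31/208   35/209   30/208
280  241/ 76  235/ 59  221/ 37  197/ 15  184/ 10  168/ 23   33/103   33/110   33/134   30/208   31/208   33/208
282  242/ 68
[... 2488 characters left out ...]
, 50/ 26  382, 27/ 82  382, 15/118  383, -1/127  376,  2/235
296  444, -1/233  436,  1/110  430,  1/132  412, 23/139  402, 31/137  398, 26/129  383, 43/100  377, 42/ 39  383, 18/115  383,  4/120  379,  1/223  374, -2/238
298  442, -4/135  434, -2/124  426,  1/125  419,  1/124  402, 22/127  399, 16/123  384, 32/122  383, 22/115  381, 13/118  378,  6/126  374,  1/232  369, -1/234
300  435,  0/126  430, -2/119  422, -0/126  415,  1/115  403, 12/136  400,  6/128  383, 26/130  381, 17/120  382,  3/131  377,  1/209  371,  0/237  364, -0/239
302  430,  2/146  424,  0/126  418, -0/123  413, -2/123  402,  6/125  398,  1/120  387, 11/135  381, 11/120  380, -1/124  374, -1/127  367,  1/152  361, -1/234
```

Request:
move_arm(plan=[[[0,0,0],0,100],[[0,0,0],0,60],[[0,0,0],0,60],[[0,0,0],0,60],[[0,0,0],0,60]])

```text
time_s: 6.62
tool_pos: [397.3, 301.5, 2.9]
eef_rot: [0.676, 0.737, -0.0, 0.0]
force: [-0.3, 0.4, 0.7]
width: 65.3
grasp_force: 0.0
```

```bash
python3 - <<'E'
from h import *
o=monitor.get_obs();print(o["width"],o["grasp_force"],o["tool_pos"])
im=viewer.get_image("scene");P=pts(im);g=im["pixels"].max(-1)
for v in range(272,308,2): print(v,' '.join(f"{P[v,u,0]:4.0f},{P[v,u,1]:3.0f},{P[v,u,2]:3.0f}/{g[v,u]:3d}" for u in range(267,312,3)))
cv2.imwrite("pics/s4.png",cv2.resize(im["pixels"][245:320,255:335],None,fx=8,fy=8,interpolation=2))
E
```

```text
65.30807439276636 0.0 [397.32924936 301.51440887   2.87307569]
272  516,270,  3/230  454,317, 93/ 25  448,313, 93/ 27  444,306, 90/ 27  421,318,118/ 25  407,322,132/ 25  404,314,125/ 25  378,331,161/ 25  384,315,141/ 25  377,312,143/ 26  368,310,148/ 25  360,308,151/ 27  358,299,144/ 50  351,296,146/108  406,219, 32/242
274  514,273, -1/238  453,319, 88/ 91  449,313, 85/ 59  429,322,108/ 25  419,321,114/ 23  480,248, -1/ 88  406,313,115/ 25  387,322,138/ 25  380,320,141/ 25  376,313,137/ 25  370,308,136/ 25  360,308,144/ 27  358,301,138/ 39  350,298,141/ 53  343,295,143/101
276  510,277, -3/239  503,273, -2/236  494,270,  2/202  435,317, 91/ 26  421,320,104/ 24  430,300, 77/ 33  410,310,102/125  397,313,114/ 26  379,321,135/ 24  375,314,132/ 25  368,311,133/ 24  361,308,136/ 25  368,288,111/ 30  346,303,141/ 52  340,299,142/ 50
278  502,286,  4/240  495,281,  4/239  492,272, -3/235  436,316, 81/ 33  432,310, 78/ 23  432,298, 67/ 20  464,253, -2/238  455,252,  4/227  382,318,123/ 40  372,318,130/ 24  370,309,122/ 27  373,294,105/ 54  366,292,109/ 24  348,302,131/ 47  337,304,142/ 26
2
[... 2924 characters left out ...]
,325, -2/146  420,319, -4/123  412,316, -1/123  404,313,  3/125  398,308,  1/120  387,309, 12/135  384,300,  5/120  380,293, -0/124  372,289,  2/125  367,283, -1/151  359,280,  3/234
304  445,350,  1/239  438,347,  3/239  434,339, -2/238  427,336, -0/238  420,331,  1/237  416,324, -4/127  408,321, -0/117  400,318,  2/101  397,310, -4/114  385,312,  8/132  381,304,  2/118  376,298, -1/124  368,294,  2/125  363,289,  0/127  357,284, -0/128
306  440,356,  3/238  438,347, -6/238  429,345,  1/238  422,341,  2/234  416,336, -1/237  409,332,  2/133  403,327,  1/110  397,321, -1/100  390,318,  2/108  385,312, -1/117  376,310,  4/123  373,302, -2/124  365,299,  1/126  359,293, -1/125  353,288, -2/126
```

View pics/s4.png

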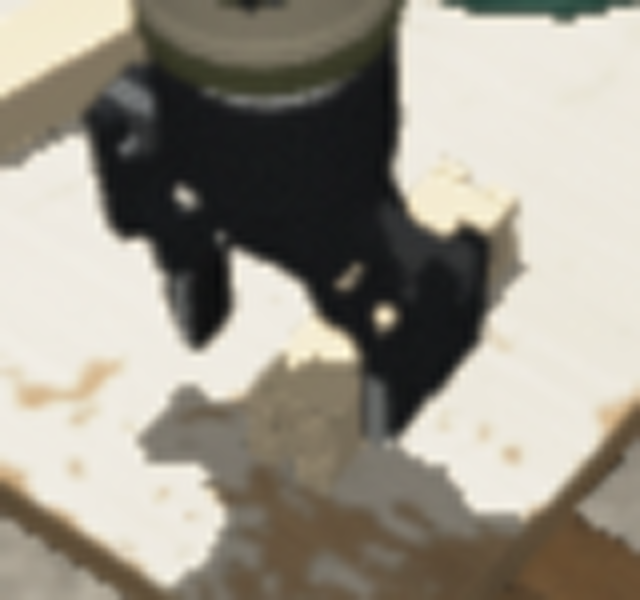

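The tips measure about z 45 at 65 mm opening, while the reported TCP is z 3. The fingers really do end about 28 mm higher than I assumed, so they closed above the post. I'm lowering another 20 mm, with a close watch on the force.

Request:
move_arm(plan=[[[0,0,-8],0,60],[[0,0,-14],0,60],[[0,0,-20],0,60],[[0,0,-20],0,100],[[0,0,-20],0,120]])

```text
time_s: 7.08
tool_pos: [396.9, 301.3, -17.8]
eef_rot: [0.676, 0.737, -0.001, 0.0]
force: [0.2, -0.3, -0.1]
width: 44.9
grasp_force: 0.0
```

```bash
python3 - <<'E'
from h import *
o=monitor.get_obs();print(o["width"],o["force"],o["tool_pos"],o["qpos"])
im=viewer.get_image("scene");P=pts(im);g=im["pixels"].max(-1)
m=(g<60)&(np.abs(P[...,1]-303)<25)&(np.abs(P[...,0]-398)<60)&(P[...,2]<60)&(P[...,2]>10)
Q=P[m];print(Q[Q[:,2].argsort()[:10]].round())
E
```

```text
44.86629106328868 [ 0.20899329 -0.2575804  -0.06191607] [396.92122154 301.3390418  -17.84552783] [-0.65555808  0.71102103 -0.15633852  2.25671108  0.51573709  0.20782308
 -1.19381863]
[[420. 309.  16.]
 [421. 300.  18.]
 [420. 309.  19.]
 [420. 313.  19.]
 [420. 305.  20.]
 [421. 300.  22.]
 [421. 308.  22.]
 [421. 312.  23.]
 [420. 304.  23.]
 [364. 307.  24.]]
```

Request:
move_arm(plan=[[[0,0,0],0,150],[[0,0,0],0,158],[[0,0,0],0,160],[[0,0,0],0,160]])

```text
time_s: 7.47
tool_pos: [397.3, 301.6, -16.9]
eef_rot: [0.676, 0.737, 0.0, -0.0]
force: [-1.0, -0.0, 1.3]
width: 32.0
grasp_force: 6.0
```

Contact now at 6 N and width 32. I'm starting the tipping arc gently.

Request:
move_arm(plan=[[[0,-1,4],0,160],[[0,-2,8],0,160],[[0.5,-3.5,13],0,160],[[0.5,-5.5,18],0,160],[[0.5,-5.5,18],0,160]])

```text
time_s: 7.88
tool_pos: [398.4, 295.6, 2.0]
eef_rot: [0.676, 0.737, 0.0, 0.0]
force: [-0.9, -0.4, -1.8]
width: 32.1
grasp_force: 4.5
```

```bash
cat >> h.py <<'E'
def axis():
    "points of the post seen by the top/scene cameras: z along the post"
    o=monitor.get_obs();print(o["width"].round(1),round(float(o["grasp_force"]),1),o["force"].round(1),o["tool_pos"].round(1))
    for n in("scene","top"):
        im=viewer.get_image(n);P=pts(im);p=im["pixels"].astype(int)
        m=(p[...,2]-p[...,0]>14)&(abs(P[...,0]-401)<45)&(P[...,1]>165)&(P[...,1]<335)&(P[...,2]>9)&(P[...,2]<140)
        Q=P[m]; s=-(Q[:,0]-401.2)*.084+(Q[:,1]-253.5)*.9965
        print(n,m.sum(),' '.join(f"s{a}:{np.percentile(Q[(s>=a)&(s<a+10),2],[5,50,95]).round(0)}" for a in range(-80,80,10) if ((s>=a)&(s<a+10)).sum()>3))
E
python3 -c "from h import *;axis()"
```

```text
Traceback (most recent call last):
  File "h.py", line 11, in axis
    o=monitor.get_obs();print(o["width"].round(1),round(float(o["grasp_force"]),1),o["force"].round(1),o["tool_pos"].round(1))
                              ^^^^^^^^^^^^^^^^
AttributeError: 'float' object has no attribute 'round'
```

```bash
sed -i 's/o\["width"\].round(1)/round(o["width"],1)/' h.py; python3 -c "from h import *;axis()"
```

```text
32.1 4.5 [-0.9 -0.4 -1.8] [398.4 295.6   2. ]
scene 280 s-70:[19. 31. 35.] s-60:[12. 33. 36.] s-50:[17. 35. 38.] s-40:[16. 36. 41.] s-10:[40. 42. 45.] s20:[46. 48. 49.] s30:[48. 50. 93.] s40:[26. 49. 54.] s50:[22. 35. 82.]
top 656 s-70:[28. 31. 35.] s-60:[30. 33. 36.] s-50:[32. 36. 38.] s-40:[34. 36. 39.] s-30:[35. 38. 41.] s-20:[37. 40. 44.] s-10:[39. 41. 45.] s0:[40. 44. 46.] s10:[41. 45. 48.] s20:[43. 46. 50.] s30:[45. 47. 50.]
```

It pivots well: the post's top surface slopes about 11° and the foot is still down. I'm continuing the arc.

Request:
move_arm(plan=[[[0,-4,9],0,160],[[0.5,-8.5,17.5],0,160],[[1,-14,25],0,160],[[1.5,-20,32.5],0,160],[[1.5,-20,32.5],0,160]])

```text
time_s: 8.4
tool_pos: [400.0, 274.5, 35.0]
eef_rot: [0.676, 0.737, 0.0, 0.0]
force: [-0.5, 0.1, -0.2]
width: 31.7
grasp_force: 4.5
```

```bash
python3 -c "from h import *;axis()"
```

```text
31.7 4.5 [-0.5  0.1 -0.2] [400.  274.5  35. ]
scene 290 s-80:[19. 27. 30.] s-70:[24. 30. 36.] s-60:[10. 26. 42.] s-50:[12. 26. 45.] s-40:[17. 35. 51.] s-30:[24. 35. 43.] s-20:[28. 36. 42.] s-10:[33. 40. 59.] s0:[42. 71. 90.] s10:[48. 77. 81.] s20:[51. 81. 87.] s30:[59. 69. 88.] s40:[59. 63. 72.]
top 645 s-80:[26. 30. 34.] s-70:[29. 34. 37.] s-60:[36. 39. 43.] s-50:[39. 45. 48.] s-40:[46. 51. 54.] s-30:[51. 55. 59.] s-20:[55. 61. 65.] s-10:[63. 66. 71.] s0:[68. 72. 76.] s10:[74. 76. 80.]
```

Request:
move_arm(plan=[[[0.5,-6.5,7],0,160],[[1,-14,13],0,160],[[2,-21.5,19],0,160],[[2.5,-30,23.5],0,160],[[2.5,-30,23.5],0,160]])

```text
time_s: 8.92
tool_pos: [402.4, 244.4, 58.0]
eef_rot: [0.676, 0.736, 0.0, 0.0]
force: [-0.6, 0.6, 2.2]
width: 31.5
grasp_force: 4.7
```

```bash
python3 -c "from h import *;axis()"
```

```text
31.5 4.7 [-0.6  0.6  2.2] [402.4 244.4  58. ]
scene 312 s-80:[17. 27. 34.] s-70:[14. 34. 45.] s-60:[11. 31. 51.] s-50:[19. 44. 65.] s-40:[31. 52. 67.] s-30:[42. 56. 86.] s-20:[ 55.  67. 120.] s-10:[ 67. 105. 111.] s0:[ 82.  97. 126.] s10:[87. 92. 98.]
top 512 s-80:[24. 30. 36.] s-70:[35. 42. 48.] s-60:[45. 53. 59.] s-50:[57. 64. 70.] s-40:[68. 75. 80.] s-30:[78. 86. 92.] s-20:[90. 93. 96.]
```

Request:
move_arm(plan=[[[0.7,-8.7,4.3],0,160],[[1.5,-17.5,7.7],0,160],[[2.3,-27,10.4],0,160],[[3,-36.3,12.2],0,160],[[3,-36.3,12.2],0,160]])

```text
time_s: 9.43
tool_pos: [405.1, 207.0, 69.5]
eef_rot: [0.677, 0.736, -0.0, 0.001]
force: [-0.4, -0.1, 2.8]
width: 32.0
grasp_force: 4.9
```

```bash
python3 -c "from h import *;axis()"
```

```text
32.0 4.9 [-0.4 -0.1  2.8] [405.1 207.   69.5]
scene 396 s-80:[16. 33. 46.] s-70:[15. 37. 74.] s-60:[11. 38. 77.] s-50:[ 28.  57. 122.] s-40:[ 55. 110. 123.] s-30:[ 77. 104. 115.] s-20:[ 99. 110. 116.]
top 285 s-80:[35. 45. 57.] s-70:[60. 69. 81.] s-60:[80. 86. 91.]
```

Request:
move_arm(plan=[[[0.8,-9.5,0.9],0,160],[[1.6,-19,1.2],0,160],[[2.4,-29,0.5],0,160],[[3.2,-38,-0.8],0,160],[[3.2,-38,-0.8],0,160]])

```text
time_s: 9.95
tool_pos: [408.0, 169.0, 68.0]
eef_rot: [0.677, 0.736, -0.001, 0.0]
force: [1.1, -0.4, 2.2]
width: 31.6
grasp_force: 5.6
```

```bash
python3 - <<'E'
from h import *;axis()
im=viewer.get_image("scene");P=pts(im)
cv2.imwrite("pics/s5.png",cv2.resize(im["pixels"][200:320,250:370],None,fx=5,fy=5,interpolation=2))
E
```

```text
31.6 5.6 [ 1.1 -0.4  2.2] [408. 169.  68.]
scene 492 s-80:[ 20. 105. 123.] s-70:[ 16.  85. 121.] s-60:[ 15.  74. 120.]
top 0
```

View pics/s5.png

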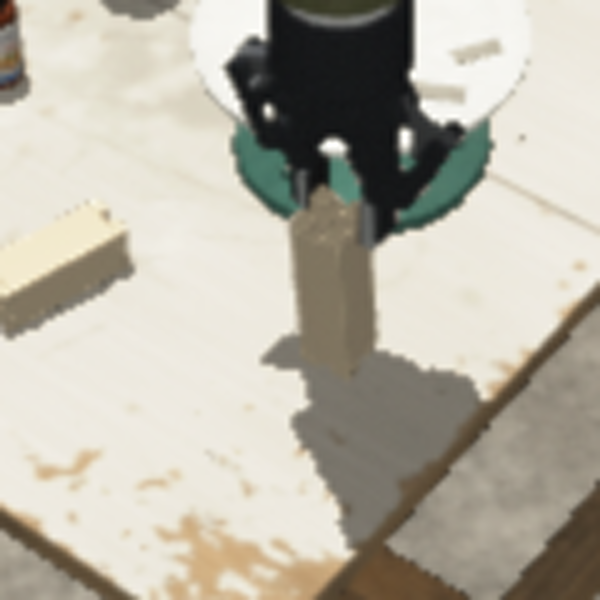

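The post stands near upright, with its foot at about (345,370) and its top at (330,200), and the pads are near its top. I'm letting it settle by opening slightly, then measuring.

Request:
move_arm(plan=[[[0,0,0],0,152],[[0,0,0],0,140],[[0,0,0],0,130],[[0,0,0],0,130],[[0,0,0],0,130]])

```text
time_s: 10.52
tool_pos: [408.0, 172.0, 68.2]
eef_rot: [0.676, 0.737, -0.0, -0.0]
force: [0.2, 0.3, -0.9]
width: 41.6
grasp_force: 0.0
```

```bash
cat >> h.py <<'E'
def up(c,n="scene",zlo=12,zhi=100,r=32):
    "plane fit by +y face; slices of the post near c=(x,y)"
    im=viewer.get_image(n);P=pts(im);p=im["pixels"].astype(int)
    m=(p[...,2]-p[...,0]>14)&(np.hypot(P[...,0]-c[0],P[...,1]-c[1])<r)&(P[...,2]>zlo)&(P[...,2]<zhi)
    Q=P[m]; print(n,len(Q),"z",Q[:,2].min().round(),Q[:,2].max().round())
    for a in range(zlo,zhi,16):
        q=Q[(Q[:,2]>=a)&(Q[:,2]<a+16)]
        if len(q)>5: print(a,len(q),"x",np.percentile(q[:,0],[3,50,97]).round(1),"y",np.percentile(q[:,1],[3,50,97]).round(1))
E
python3 - <<'E'
from h import *
o=monitor.get_obs();print(o["width"],o["grasp_force"],o["force"],o["tool_pos"])
up((407,176),zhi=92)
up((407,176),"top",zlo=12,zhi=130)
E
```

```text
41.59433489010214 0.0 [ 0.21072091  0.28768275 -0.89786477] [407.97177657 171.98494124  68.24049204]
scene 320 z 12.0 92.0
12 64 x [390.9 398.3 421.4] y [165.  192.6 196.1]
28 63 x [390.7 399.2 421.6] y [163.  191.6 195.3]
44 66 x [391.1 395.3 420.9] y [162.6 190.  195.3]
60 64 x [390.7 398.6 420.1] y [161.  190.  195.8]
76 63 x [391.  402.6 421.8] y [169.5 189.5 194.4]
top 11 z 15.0 31.0
12 8 x [396.5 406.8 414.3] y [161.1 162.1 162.7]
```

It stands upright (faces vertical to about 1.5°), with its centre at about (406.5,178). I'm regrasping lower and centred, more firmly.

Request:
move_arm(plan=[[[-1,3,-4],0,130],[[-1,6,-12],0,130],[[-1,6,-22],0,130],[[-1,6,-22],0,130],[[-1,6,-22],0,150]], newtons=40)

```text
time_s: 11.03
tool_pos: [406.5, 177.9, 45.6]
eef_rot: [0.675, 0.737, -0.001, -0.0]
force: [0.4, -0.1, 1.1]
width: 35.2
grasp_force: 0.0
```

Request:
move_arm(plan=[[[0,0,0],0,160],[[0,0,0],0,180],[[0,0,0],0,200],[[0,0,0],0,200]])

```text
time_s: 11.37
tool_pos: [407.1, 177.7, 46.5]
eef_rot: [0.676, 0.737, 0.0, 0.0]
force: [0.6, -0.1, -1.9]
width: 32.0
grasp_force: 40.4
```

Request:
move_arm(plan=[[[0,0,15],0,200],[[0,0,45],0,200],[[0,0,80],0,200],[[0,0,115],0,200],[[0,0,130],0,200]])

```text
time_s: 11.78
tool_pos: [407.7, 178.3, 179.9]
eef_rot: [0.676, 0.737, 0.002, 0.001]
force: [1.9, -0.6, -3.1]
width: 31.5
grasp_force: 40.9
```

Request:
move_arm(plan=[[[3,-22,0],0,200],[[7,-54,0],1,200],[[11,-90,0],2,200],[[15,-126,0],3,200],[[19,-162,0],4,200]])

```text
time_s: 12.2
tool_pos: [425.7, 14.0, 176.5]
eef_rot: [0.649, 0.761, -0.0, 0.0]
force: [0.6, 0.1, -2.6]
width: 31.3
grasp_force: 40.8
```

Request:
move_arm(plan=[[[5,-36,0],0,200],[[10,-72,0],0,200],[[15,-108,0],0,200],[[19,-144,0],0,200],[[22,-176,0],0,200]])

```text
time_s: 12.62
tool_pos: [447.6, -162.9, 176.4]
eef_rot: [0.65, 0.76, -0.0, 0.0]
force: [-0.1, -0.0, -2.4]
width: 31.7
grasp_force: 40.8
```

Request:
move_arm(plan=[[[1,-30,0],0,200],[[2,-50,-5],0,200],[[2,-57,-30],0,200],[[2,-57,-60],0,200],[[2,-57,-85],0,200]])

```text
time_s: 13.03
tool_pos: [449.5, -218.4, 90.2]
eef_rot: [0.651, 0.759, 0.0, 0.0]
force: [-0.7, -0.0, -2.0]
width: 31.3
grasp_force: 40.7
```

```bash
python3 - <<'E'
from h import *
o=monitor.get_obs();print(o["width"],o["grasp_force"],o["force"],o["tool_pos"])
up((449,-220),zlo=26,zhi=130,r=28)
im=viewer.get_image("scene");P=pts(im); p=im["pixels"].astype(int)
m=(p[...,2]-p[...,0]>14)&(np.hypot(P[...,0]-449,P[...,1]+220)<28)&(P[...,2]>35)&(P[...,2]<120)
Q=P[m]
# vertical walls: minAreaRect of the footprint
print(cv2.minAreaRect(Q[:,:2].astype(np.float32)))
ys,xs=np.where(m); v0,u0=int(np.median(ys)),int(np.median(xs)); print(u0,v0)
c=im["pixels"][max(v0-60,0):v0+60,u0-60:u0+60]
cv2.imwrite("pics/s6.png",cv2.resize(c,None,fx=4.9,fy=4.9,interpolation=2))
E
```

```text
31.33362185962215 40.722779631614685 [-0.68178109 -0.0136873  -2.02997012] [ 449.46641167 -218.42233835   90.23753865]
scene 251 z 44.0 130.0
42 35 x [432.5 439.9 460.6] y [-230.2 -205.3 -197.2]
58 46 x [431.9 441.9 461.8] y [-230.7 -203.5 -197.5]
74 49 x [431.7 440.6 461.1] y [-229.3 -203.2 -196.7]
90 48 x [432.6 444.2 461.8] y [-230.4 -203.2 -198.5]
106 47 x [431.9 442.1 461.4] y [-221.5 -202.8 -197.8]
122 26 x [432.6 447.2 466.3] y [-209.4 -203.  -197.7]
((441.1648864746094, -207.8915557861328), (43.298919677734375, 26.99001693725586), 43.99467086791992)
381 174
```

View pics/s6.png

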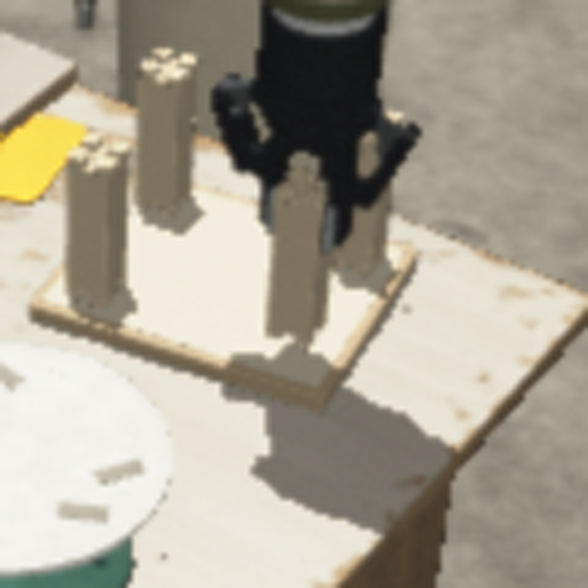

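The post hangs upright over the empty corner, with its foot at about (290,335) in the crop, 29 mm above the shelf. The estimated centre is about (450,-217), so I'll correct 1.5 mm in y and lower gently.

Request:
move_arm(plan=[[[0,-1,-10],0,200],[[0,-1.5,-18],0,200],[[0,-1.5,-24],0,200],[[0,-1.5,-27],0,200],[[0,-1.5,-27],0,200]])

```text
time_s: 13.55
tool_pos: [450.1, -218.7, 64.2]
eef_rot: [0.65, 0.76, -0.0, 0.0]
force: [0.1, -0.3, -2.8]
width: 31.4
grasp_force: 41.0
```

Request:
move_arm(plan=[[[0,0,-0.7],0,200],[[0,0,-1.4],0,200],[[0,0,-2],0,200],[[0,0,-2],0,200]])

```text
time_s: 13.88
tool_pos: [450.2, -218.8, 62.5]
eef_rot: [0.65, 0.76, 0.0, 0.0]
force: [0.4, -0.0, -2.6]
width: 31.8
grasp_force: 41.0
```

Request:
move_arm(plan=[[[0,0,-0.6],0,200],[[0,0,-1.2],0,200],[[0,0,-1.2],0,200],[[0,0,-1.2],0,200]])

```text
time_s: 14.22
tool_pos: [450.1, -218.8, 61.1]
eef_rot: [0.65, 0.76, 0.0, 0.0]
force: [0.9, 0.1, -1.6]
width: 31.4
grasp_force: 41.1
```

Request:
move_arm(plan=[[[0,0,-0.5],0,200],[[0,0,-1],0,200],[[0,0,-1],0,200],[[0,0,-1],0,200]])

```text
time_s: 14.55
tool_pos: [450.2, -219.0, 61.0]
eef_rot: [0.65, 0.76, -0.0, 0.001]
force: [-1.8, -0.0, 13.3]
width: 31.7
grasp_force: 42.9
```

The foot is on the shelf. I'm easing off and opening.

Request:
move_arm(plan=[[[0,0,0.7],0,200],[[0,0,0.7],0,160],[[0,0,0.7],0,150],[[0,0,0.7],0,130],[[0,0,0.7],0,110]])

```text
time_s: 14.97
tool_pos: [450.1, -218.7, 60.7]
eef_rot: [0.65, 0.76, 0.0, -0.0]
force: [0.3, -0.6, 0.3]
width: 48.6
grasp_force: 0.0
```

Request:
move_arm(plan=[[[0,0,0.7],0,100],[[0,0,10],0,100],[[0,0,40],0,100],[[0,0,80],0,100],[[0,0,120],0,100]])

```text
time_s: 15.38
tool_pos: [449.2, -217.9, 182.2]
eef_rot: [0.649, 0.761, -0.0, -0.001]
force: [1.7, -1.3, -0.3]
width: 52.2
grasp_force: 0.0
```

Request:
move_arm(plan=[[[0,30,10],0,100],[[0,65,10],0,100],[[0,100,10],0,100],[[0,135,10],0,100],[[0,150,10],0,100]])

```text
time_s: 15.8
tool_pos: [449.9, -64.6, 192.0]
eef_rot: [0.648, 0.761, 0.001, 0.0]
force: [-0.3, -0.3, -0.7]
width: 52.0
grasp_force: 0.0
```

```bash
python3 - <<'E'
from h import *
o=monitor.get_obs();print(o["width"],o["grasp_force"],o["force"],o["tool_pos"])
im=viewer.get_image("top");P=pts(im)
cv2.imwrite("pics/end.png",cv2.resize(im["pixels"][120:300,280:500],None,fx=3.3,fy=3.3))
def r(c,z0,z1,R=30):
    m=(np.hypot(P[...,0]-c[0],P[...,1]-c[1])<R)&(P[...,2]>z0)&(P[...,2]<z1); q=P[m]
    a=cv2.minAreaRect(q[:,:2].astype(np.float32)); print(np.round(a[0],1),np.round(a[1],1),round(a[2],1),m.sum(),np.percentile(q[:,2],[50,95]).round(1))
for c in((449,-220),(596,-197),(616,-310),(468,-333)): r(c,122,145)
E
```

```text
51.95858974578689 0.0 [-0.26312877 -0.29846658 -0.65907471] [449.89896052 -64.61085959 191.96630954]Traceback (most recent call last):
  File "<stdin>", line 8, in <module>
  File "<stdin>", line 7, in r
    return _quantile_unchecked(
        a, q, axis, out, overwrite_input, method, keepdims, weights)
    return _ureduce(a,
                    func=_quantile_ureduce_func,
    ...<5 lines>...
                    overwrite_input=overwrite_input,
                    method=method)
    r = func(a, **kwargs)
    result = _quantile(arr,
                       quantiles=q,
    ...<2 lines>...
                       out=out,
                       weights=wgt)
    slices_having_nans = np.isnan(arr[-1, ...])
                                  ~~~^^^^^^^^^
IndexError: index -1 is out of bounds for axis 0 with size 0
```

View pics/end.png

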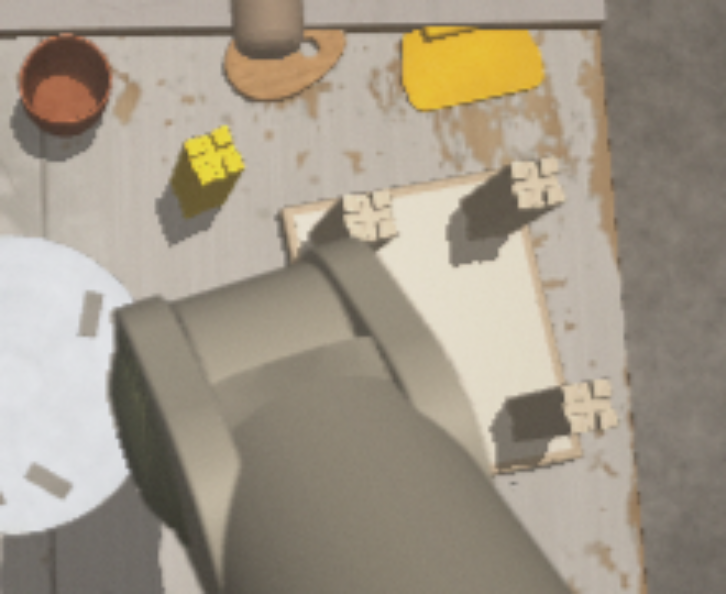

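The three other posts stand where they were, with tops at (370,215), (537,183) and (590,405). The arm hides the placed one, so I'm moving further off and measuring numerically.

Request:
move_arm(plan=[[[5,40,10],0,100],[[10,80,20],0,100],[[10,120,30],0,100],[[10,160,40],0,100],[[10,195,50],0,100]])

```text
time_s: 16.27
tool_pos: [459.7, 128.5, 242.0]
eef_rot: [0.649, 0.76, 0.0, 0.0]
force: [1.3, 0.3, 0.3]
width: 52.2
grasp_force: 0.0
```

Request:
move_arm(plan=[[[0,35,0],0,100],[[0,70,0],0,100],[[0,70,0],0,100]])

```text
time_s: 16.52
tool_pos: [459.7, 203.5, 242.2]
eef_rot: [0.647, 0.763, 0.002, -0.001]
force: [0.2, 0.2, -0.1]
width: 51.6
grasp_force: 0.0
```

```bash
python3 - <<'E'
from h import *
for n in("top","scene"):
    im=viewer.get_image(n);P=pts(im)
    for c in((449,-220),(596,-197),(616,-310),(468,-333)):
        m=(np.hypot(P[...,0]-c[0],P[...,1]-c[1])<30)&(P[...,2]>126)&(P[...,2]<145); q=P[m]
        if len(q)<9: print(n,c,len(q)); continue
        a=cv2.minAreaRect(q[:,:2].astype(np.float32)); print(n,np.round(a[0],1),np.round(a[1],1),round(a[2],1),m.sum(),np.percentile(q[:,2],[50,95]).round(1))
up((449,-220),zlo=22,zhi=130,r=28)
E
```

```text
top [ 450.9 -218. ] [31.6 32.5] 7.5 234 [132.6 136.7]
top [ 595.9 -197.4] [31.8 32.4] 8.6 220 [132.4 137.1]
top [ 615.8 -309.9] [32.  32.8] 8.1 224 [133.  137.2]
top [ 468.5 -332.9] [31.8 32.3] 7.4 233 [132.9 137.2]
scene [ 449.9 -216. ] [33.4 37.2] 5.3 84 [132.1 138.5]
scene [ 595.1 -194. ] [34.1 37.9] 5.8 80 [132.4 137.4]
scene [ 617.  -308.1] [35.1 40.4] 2.6 69 [132.7 137.2]
scene [ 467.1 -332. ] [33.2 38. ] 6.0 77 [132. 137.]
scene 340 z 22.0 130.0
22 42 x [431.4 441.8 461.2] y [-230.1 -203.3 -197.3]
38 45 x [432.  441.5 461.6] y [-230.8 -203.  -197.4]
54 54 x [432.8 442.8 461.8] y [-234.1 -203.2 -197.5]
70 44 x [432.8 445.1 462.1] y [-229.1 -203.  -199.1]
86 50 x [432.2 442.3 462. ] y [-231.6 -203.  -197.4]
102 53 x [432.8 442.9 462.5] y [-231.7 -203.9 -198. ]
118 52 x [432.8 444.6 463.3] y [-230.  -205.8 -199.5]
```

The post is about 3 mm from the target, upright, square and at the right height. The other standing posts haven't moved.

```bash
python3 -c "
from station import robot
print(robot.hand_in())"
```

```text
the job is handed in; nothing more can be done
None
```

The long post was tipped up and carried over, and now stands let go in the shelf's empty corner: about 3 mm off the mark, upright and square, with the standing posts unmoved. I handed the job in at about 17 s; the hand-in gave no verdict, and I did not re-measure the short post, bottle or cup, which the arm never touched as far as I could tell.

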